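Bolt the storage box shut

TASK

Bolt the closed wooden storage box: keeping the bolt's handle raised, slide the barrel bolt across into its socket, pushing it gently against the spring in there until it comes to its stop, then turn the handle fully down into the notch so that it stays latched, and let go. Never force or ram the bolt, and leave the cup and the soap bar on the box where they are.

Things in the scene. Friction and masses are not known exactly. Their poses are not given: they have to be found in the camera images.
- storage_box: plywood box, fixed to the worktop, 140 (x) x 300 (y) x 80 mm high; origin at the centre of its underside; x axis to its back, y along its length to its left, z up. The right part of its top (y below -45 mm) is the closed lid, which does not move. The steel bolt lies along y on the top near the front edge: bolt axis at x = -52, z = 96 mm
- barrel_bolt: steel rod, 12 mm diameter, 145 mm long, with an arm of 8 mm diameter square to it that carries the knob; origin on the rod's axis at the arm; y along the rod (as the box's y), -x along the arm. Some 8 mm short of the stop its tip meets a rubber-faced spring (3 N, 10 N at the stop) that pushes the bolt back until the handle is down. Bolt against box or bracket over 25 N does damage
- knob_center (a point): centre of the knob on the arm's end: steel cylinder, 18 mm diameter, 16 mm long in the rod's direction (its flat ends suit a 16 mm pinch, in which it can pivot), 56 mm from the rod's axis; free air all round, as it overhangs the front of the box
- bolt_slide (a joint): position of the bolt along the box's -y (m): 0 fully drawn back, grows towards the lid; friction 3 N; the knob is at box y = 0.085 - value. Notch bracket and socket spring are fitted as one, differently on each box: the notch's centre is at a value of 0.045 to 0.085, not measured, to be found by feel at the stop (arm on the post: 1.5 mm past that centre)
- bolt_turn (a joint): angle of the arm (rad): 0 fully down, level, pointing to the box's front (-x); 1.0 fully raised; friction holds it where it is left (about 1 N at the knob). Above 0.7 the arm passes over the guide; outside the notch it cannot go below about 0.4
- dosing_cup: grey plastic cup, 63 mm diameter, 49 mm high, on the lid; origin at the centre of its underside; a bystander
- soap_bar: pink soap bar, 48 x 75 x 20 mm, on the left part of the box's top behind the bolt; origin at the centre of its underside; a bystander
- guide_top (a point): on the guide beside the bolt's front: 8 mm thick, 17 to 19 mm high over the box, along y; it bars the arm from going down but for one notch 11 mm wide, near where the bolt's travel ends. Right past the notch a stop post 40 mm high halts the raised arm: touching it, the arm is over the notch, with 3 mm play backwards. This point is 60 mm left of the mean notch and says nothing of its exact place

How it is judged:
By the outcome, as a careful person would: the job done as asked, in the order asked, and still so for the second after the job is handed in, with the robot touching nothing.
It also fails if it takes over 32 s, if anything falls off the work surface, if the arm or the gripper's body presses on something with over 40 N, if the wrist force passes 120 N, or if a joint passes its speed limit or range.

ROBOT

A 7-joint arm with a two-finger parallel gripper is mounted at the origin on the work surface; the furniture and walls round the work are solid. World frame = base frame: x ahead of the robot, y to its left, z up, the work surface at z = 0. Lengths are in m, angles in degrees, forces in N, time in s.
With the tool pointing down it reaches from about 0.375 to 0.925 m from the base axis. Payload 3.1 kg.
Tool frame: the origin (TCP) lies at the very end of the fingers, on their centre line; the grasp point (between the pads) lies 19 mm behind it (manip.grasp_offset is the z of the grasp point in the tool frame, in m); z points along the fingers, y is the line along which they close (so a half turn about z gives the same grasp; the last joint's range is limited). The gripper opens to 85 mm and grips with 20 to 120 N. Pads are 22 mm wide; open, the fingers measure 114 mm over their backs; the gripper's body (76 mm by 85 mm) begins 54 mm behind the grasp point. The pads swing forward as they close: fully open they stand 13 mm farther back than shut.
Start: joints at [-81.75, 21.939, 2.515, 91.553, -1.026, 66.532, -2.859], TCP at [0.156, 0.631, 0.231] pointing down, gripper open.
Joint ranges: [-149.38, 149.38], [-23.57, 123.04], [-84.95, 90], [0, 143.3], [-89.99, 269.99], [3.08, 112.72], [-163.45, 163.45]. Speed limits (degrees/s): [159.86, 159.86, 180, 180, 180, 180, 180].

INTERFACE

Orientations are given as [roll, pitch, yaw] about the fixed x, y, z axes, in that order (R = Rz(yaw) Ry(pitch) Rx(roll)).
In Python, from rig import manip gives the robot as it stands.
- The arm moves only by the tool carry_out, never from a script. Its argument "motion" is one flat list of numbers, 7 for each row, row after row: the shift along the tool's x, y, z normalised to -1 to 1, where 1 is 50 mm, then the turn, a rotation vector about the tool's x, y, z normalised to -1 to 1, where 1 is 180 degrees, then the opening, from 0 (shut) to 1 (fully open). In form: [dx, dy, dz, wx, wy, wz, gripper, dx, dy, dz, wx, wy, wz, gripper, ...]. A call has 1 to 20 rows; each row shifts and turns the commanded pose from where the row before left it, along the tool's axes as they then stand; what a row does not reach is not made up. A row lasts 1/10 s, in which the tool goes at most 50 mm and 8.59 degrees, less where a joint would pass 70% of its speed; a pose out of reach is approached as far as the arm can. A call with a number of a shift or a turn outside -1 to 1 is refused whole. A call with a gripper value outside its range is refused whole. The fingers move at their own pace and stop on an object; "newtons" is the grip in N (left out, the last holds). Time passes only in rows, so rows that do not move let the fingers close. It gives the time, the measured TCP pose, the force, the opening and the grip force at its end, in the units of the state.
- manip.observe(): the state, without advancing time (a new reading comes with each control period).
- manip.read_camera(name): name is "scene" or "top" or "wrist"; returns a dict with "frame" (420x560x3 uint8, blue, green, red), "fx", "fy", "cx", "cy" (pixels), "R" (3x3) and "t" (3): a world point X has camera coordinates R X + t. Camera axes: x right, y down, z forward; pixel columns grow to the right and rows downward; lengths in m; the calibration is good to about 2 mm. A picture is of the moment at which its call begins. There is no depth.
- manip.sign_off(): hands the job in; it is judged then, once.
Trained networks look in a picture, given as the dict that the camera call returned (one of the last four; its "shot" number tells which), for a name from the list of things; names that differ only in an ending like _2 or _b are one class to them, and where a whole thing is asked for, a point or a joint stands for the part that bears it (a point fixed in the world has none). Each returns a list of dicts, best first, with "score" (0 to 1); they miss things now and then, are a little off and sometimes report something else, mostly with a low value. They report only what shows in the picture. A call takes as long as a camera call.
- manip.regions_of(picture, target): "pixels" (420x560 bool, what is visible of it) and "extent" ([left, top, width, height] in pixels, round what is visible of it).
The state is a dict: "t": time; "qpos": joint angles; "joint_vel": joint speeds; "joint_efforts": joint torques, N m; "position": TCP position; "eef_rot": TCP orientation; "wrist_force": force on the tool from outside, world axes, zero at the start; "ft_torque": the same for the moment, N m; "opening": opening from 0.0 (shut) to 1.0 (fully open); "grip_force": force on a finger pad.
Only numpy, scipy, OpenCV 4.12 (cv2) and the standard library are available. Lean on these libraries where they do the work, as an engineer would, in place of code of your own. Each camera call takes 0.05 s, during which the arm holds its last target. There are 200 camera calls.

## Working session

There is one attempt and no reset: what is moved stays moved. The work goes in short steps, Python scripts to look and compute and a tool call to move; the robot and the scene stay as the last step left them, time stands still between calls to the robot, and variables do not carry over. Pictures are saved under pics/ and viewed, at most 10 in all, crops included, and the job is handed in when it is done.

Besides the shell and the picture viewer there is one more tool, called after "Request:" as name(argument=value, ...), one argument or row to a line, values as JSON. carry_out: Moves the arm, as the interface text tells. Its arguments: {"type":"object","properties":{"motion":{"type":"array"},"newtons":{"type":"number"}},"required":["motion"]}

```bash
mkdir -p pics; cat > h.py <<'E'
import numpy as np,cv2
from rig import manip
def snap(n,f):
    p=manip.read_camera(n); cv2.imwrite(f,p["frame"]); return p
def proj(p,X):
    c=p["R"]@np.asarray(X)+p["t"]; return np.array([p["fx"]*c[0]/c[2]+p["cx"],p["fy"]*c[1]/c[2]+p["cy"]])
def ray(p,uv):
    R=np.array(p["R"]);o=-R.T@p["t"];d=R.T@np.array([(uv[0]-p["cx"])/p["fx"],(uv[1]-p["cy"])/p["fy"],1]);return o,d/np.linalg.norm(d)
def atz(p,uv,z):
    o,d=ray(p,uv);return o+d*(z-o[2])/d[2]
def tri(obs):
    A=np.zeros((3,3));b=np.zeros(3)
    for p,uv in obs:
        o,d=ray(p,uv);M=np.eye(3)-np.outer(d,d);A+=M;b+=M@o
    return np.linalg.solve(A,b)
E
python3 - <<'E'
from h import *
s=manip.observe();print(s)
P={n:snap(n,f"pics/{n}0.png") for n in("scene","top")}
cv2.imwrite("pics/both.png",cv2.resize(np.hstack([P["scene"]["frame"],P["top"]["frame"]]),(800,300)))
for n,p in P.items():
    print(n,p["R"],p["t"],p["fx"])
    for t in("storage_box","barrel_bolt","knob_center","bolt_slide","dosing_cup","soap_bar"):
        for r in manip.regions_of(p,t)[:2]:
            ys,xs=np.nonzero(r["pixels"]);print(n,t,r["score"],r["extent"],xs.mean(),ys.mean())
E
```

```text
{'t': 0.0, 'qpos': array([-81.75032026,  21.99269851,   2.51191032,  91.64971572,
        -1.02656011,  66.53156408,  -2.85932498]), 'joint_vel': array([-0.01628138,  0.00578816,  0.07118608, -0.09204743,  0.04401921,
       -0.10847266, -0.00242867]), 'joint_efforts': array([-2.31945078e-04, -4.33474946e+01,  1.02434993e+00, -2.49515730e+01,
        1.05928991e-02,  1.12718341e-02,  1.23170935e-06]), 'position': array([0.1554113 , 0.63017009, 0.22987371]), 'eef_rot': array([-1.79848699e+02,  7.42861916e-03,  1.66150327e+02]), 'wrist_force': array([ 0.3147496 , -0.34456298, -0.24201405]), 'ft_torque': array([-0.03361693, -0.03213933, -0.01343637]), 'grip_force': 0.0, 'opening': 0.9989778514311121}
scene [[ 0.51494753 -0.8571806  -0.00839404]
 [-0.55872295 -0.32819179 -0.76165531]
 [ 0.6501213   0.39690247 -0.64792802]] [-0.2845319   0.38724198  0.55899565] 538.0485226905051
scene storage_box 0.87 [221.1, 176.0, 198.9, 140.1] 320.92451809266146 244.80541088941496
scene barrel_bolt 0.92 [245.0, 203.2, 77.3, 40.5] 276.8375912408759 222.0602189781022
scene barrel_bolt 0.17 [237.5, 202.3,
[... 555 characters left out ...]
1727744 ]
 [ 0.17261261 -0.00840664 -0.98495391]] [0.00722464 0.58637415 0.83689483] 416.67367322746844
top storage_box 0.89 [225.8, 163.8, 147.7, 80.6] 297.69136235955057 204.65437734082397
top barrel_bolt 0.87 [245.3, 216.6, 70.0, 27.0] 274.44028103044496 226.05152224824357
top barrel_bolt 0.19 [248.4, 222.7, 66.3, 20.9] 274.0475247524752 226.35247524752475
top knob_center 0.76 [244.3, 218.3, 71.8, 25.6] 273.47798742138366 226.1928721174004
top knob_center 0.29 [229.0, 165.8, 145.9, 82.0] 297.4556592765461 204.95180863477248
top dosing_cup 0.8 [322.7, 159.7, 35.3, 33.0] 338.42131350681535 178.8723667905824
top dosing_cup 0.16 [245.1, 219.2, 73.1, 23.0] 274.28884462151393 226.17529880478088
```

View pics/scene0.png

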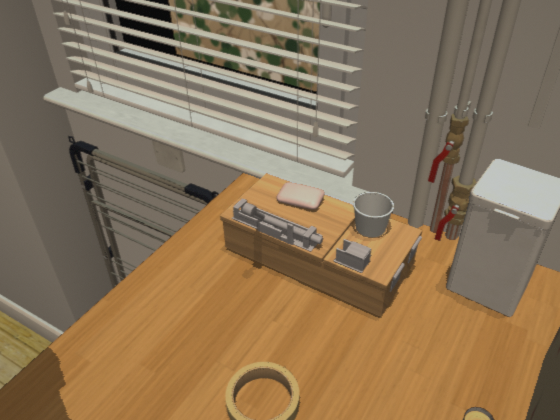

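View pics/top0.png

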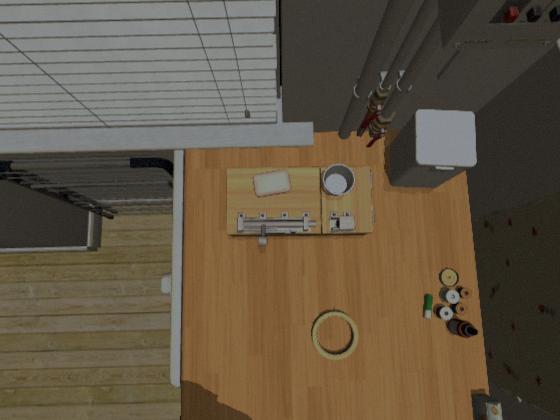

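```bash
python3 - <<'E'
from h import *
a=cv2.imread("pics/top0.png")[155:255,215:385]; b=cv2.imread("pics/scene0.png")[170:320,215:425]
A=cv2.resize(a,(680,400),interpolation=cv2.INTER_CUBIC)
cv2.imwrite("pics/c1.png",A); cv2.imwrite("pics/c2.png",cv2.resize(b,(798,570),interpolation=cv2.INTER_CUBIC))
E
```

```text
(no output)
```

View pics/c1.png

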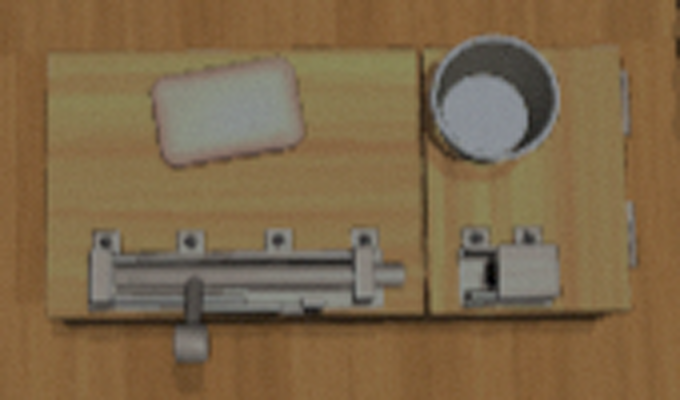

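View pics/c2.png

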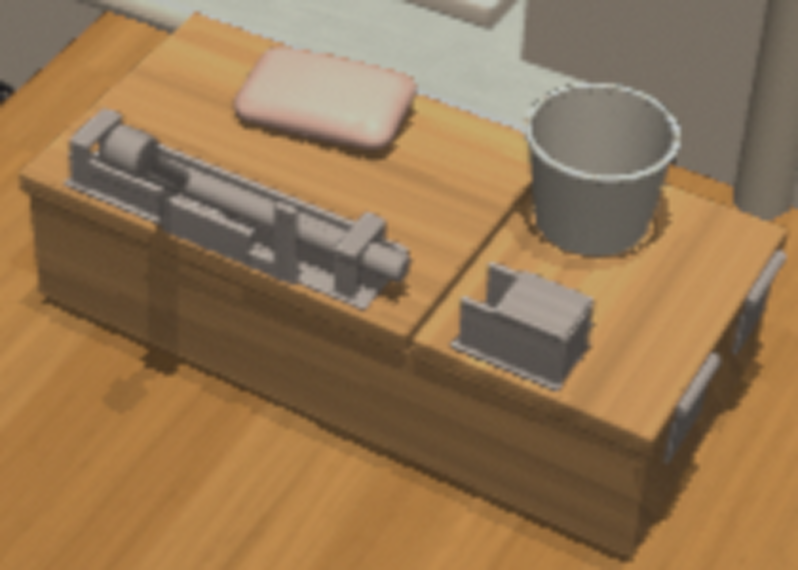

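```bash
cat >> h.py <<'E'
def Tb(v):
    c,s=np.cos(v[2]),np.sin(v[2]); R=np.array([[c,-s,0],[s,c,0],[0,0,1]]); return lambda X:R@np.asarray(X,float)+[v[0],v[1],0]
E
python3 - <<'E'
from h import *
from scipy.optimize import least_squares
T=manip.read_camera("top");S=manip.read_camera("scene")
t=lambda x,y:np.array([215+(x+.5)/4-.5,155+(y+.5)/4-.5]); s=lambda x,y:np.array([215+(x+.5)/3.8-.5,170+(y+.5)/3.8-.5])
C=[(T,t(48,53),(.07,.15,.08)),(T,t(618,46),(.07,-.15,.08)),(T,t(631,310),(-.07,-.15,.08)),(T,t(48,317),(-.07,.15,.08)),
(S,s(652,443),(-.07,-.15,.08)),(S,s(785,232),(.07,-.15,.08)),(S,s(22,182),(-.07,.15,.08)),(S,s(195,12),(.07,.15,.08)),(S,s(628,558),(-.07,-.15,0))]
f=lambda v,C=C:np.concatenate([proj(p,Tb(v)(X))-uv for p,uv,X in C])
r=least_squares(f,[.45,.0,0],loss="soft_l1");print(r.x,np.degrees(r.x[2]),f(r.x).reshape(-1,2).round(1))
B=Tb(r.x)
# knob: fit slide & angle from top knob center and scene knob
kn=lambda q,a:B([-.052-.056*np.cos(a),.085-q,.096+.056*np.sin(a)])
K=[(T,t(192,345)),(S,s(128,150))]
g=lambda w:np.concatenate([proj(p,kn(*w))-uv for p,uv in K])
for k in (K[:1],K):
    q=least_squares(lambda w:np.concatenate([proj(p,kn(*w))-uv for p,uv in k]),[0.01,.9]);print(q.x,kn(*q.x),q.fun)
for P,off in((T,t),(S,s)):
    for X in ([-.052,.085,.096],kn(0,1.)):print(proj(P,B(X) if X[2]<.1 and X[0]<0 else X))
# post top guess in scene
for q in (.045,.065,.085): print(q,proj(S,B([-.07,.085-q-.0055,.12])), "c2",(proj(S,B([-.07,.085-q-.0055,.12]))-[215,170])*3.8,"c1",(proj(T,B([-.07,.085-q-.0055,.12]))-[215,155])*4)
c=manip.regions_of(T,"dosing_cup")[0];print(B([0,0,0]))
E
```

```text
[ 0.58747307 -0.03867087 -0.01448832] -0.8301194414269577 [[ 0.1 -0.4]
 [ 0.9 -0.2]
 [ 1.   0.4]
 [-0.7  0.4]
 [-0.1 -0.6]
 [ 0.8 -1.1]
 [-2.  -2.5]
 [-0.7 -0.3]
 [ 0.4  4.7]]
[0.01226177 0.84746339] [0.49947058 0.0353501  0.13797782] [ 5.11590770e-13 -2.21689334e-12]
[0.01212588 0.86203525] [0.5000881  0.03547705 0.13851346] [-0.08652105 -0.34906553 -0.01782107  0.2418452 ]
[257.43463097 224.1727006 ]
[255.9563911  237.09967401]
[256.59517918 214.79834747]
[243.90722466 202.11267207]
0.045 [276.68399524 220.46730789] c2 [234.39918192 191.77576998] c1 [271.0086594  306.29370822]
0.065 [287.88423669 224.99159199] c2 [276.96009943 208.96804954] c1 [312.24796933 305.80661967]
0.085 [299.31186073 229.60772619] c2 [320.38507078 226.50935954] c1 [353.47522951 305.31967344]
[ 0.58747307 -0.03867087  0.        ]
```

Request:
carry_out(
  motion=[0, 0, 0, 0, 0, -0.0367, 0.5, 0, 0, 0, 0, 0, -0.0367, 0.5, -0.22, -0.368, 0.02, 0, 0, 0, 0.5, -0.22, -0.368, 0.02, 0, 0, 0, 0.5, -0.439, -0.737, 0.02, 0, 0, 0, 0.5, -0.439, -0.737, 0.02, 0, 0, 0, 0.5, -0.439, -0.737, 0.02, 0, 0, 0, 0.5, -0.439, -0.737, 0.02, 0, 0, 0, 0.5, -0.439, -0.737, 0.02, 0, 0, 0, 0.5, -0.439, -0.737, 0.02, 0, 0, 0, 0.5, -0.439, -0.737, 0.02, 0, 0, 0, 0.5, -0.439, -0.737, 0.02, 0, 0, 0, 0.5, -0.439, -0.737, 0.02, 0, 0, 0, 0.5, -0.439, -0.737, 0.02, 0, 0, 0, 0.5, -0.439, -0.737, 0.02, 0, 0, 0, 0.5, -0.439, -0.737, 0.02, 0, 0, 0, 0.5, -0.439, -0.737, 0.02, 0, 0, 0, 0.5, -0.439, -0.737, 0.02, 0, 0, 0, 0.5, -0.22, -0.368, 0, 0, 0, 0, 0.5, -0.22, -0.368, 0, 0, 0, 0, 0.5],
  newtons=30,
)

```text
t: 2.85
position: [0.5011, 0.0358, 0.2156]
eef_rot: [180.0, 0.0, 179.2]
wrist_force: [0.7, -0.2, -0.1]
opening: 0.499
grip_force: 0.0
```

```bash
python3 - <<'E'
from h import *
p=snap("wrist","pics/w1.png")
s=manip.observe();print({k:s[k] for k in("t","position","eef_rot","qpos","wrist_force","opening")})
print(p["R"],p["t"])
for X in ([.5,.0355,.1385],): print(proj(p,X))
for r in manip.regions_of(p,"knob_center")[:2]: print(r["score"],r["extent"])
E
```

```text
{'t': 2.9, 'position': array([0.50276138, 0.0321012 , 0.21599308]), 'eef_rot': array([-179.85492042,    0.18508682,  179.00303628]), 'qpos': array([-37.51742435,   6.95935454,  31.30984834, 113.66992636,
        -3.96489716,  60.27030217,  84.5658684 ]), 'wrist_force': array([ 1.90005008, -3.10563295,  0.97187651]), 'opening': 0.5006315801759638}
[[ 0.01238864  0.99992269 -0.00106426]
 [ 0.94984202 -0.01143553  0.31252098]
 [ 0.31248465 -0.00488258 -0.94991026]] [-0.04150414 -0.50988881  0.20830843]
[277.6179326  219.09222112]
0.84 [161.4, 207.5, 160.7, 40.8]
0.62 [163.6, 206.7, 153.6, 40.3]
```

View pics/w1.png

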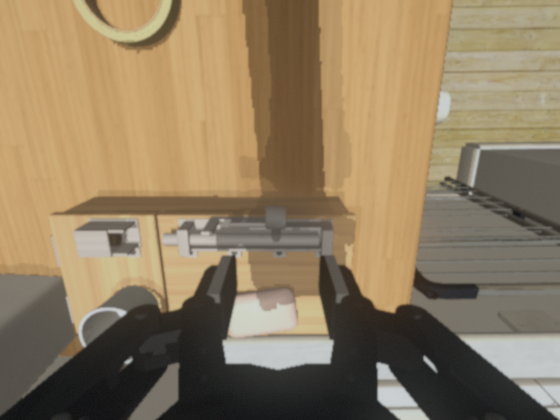

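Request:
carry_out(
  motion=[0, 0, 0, 0, 0, 0, 0.5, 0, 0, 0, 0, 0, 0, 0.5, 0, 0, 0.2, 0, 0, 0, 0.45, 0, 0, 0.25, 0, 0, 0, 0.45, 0, 0, 0.25, 0, 0, 0, 0.45, 0, 0, 0.25, 0, 0, 0, 0.45, 0, 0, 0.25, 0, 0, 0, 0.45, 0, 0, 0.2, 0, 0, 0, 0.45, 0, 0, 0, 0, 0, 0, 0.45, 0, 0, 0, 0, 0, 0, 0.45],
  newtons=30,
)

```text
t: 3.95
position: [0.5003, 0.0375, 0.145]
eef_rot: [-180.0, -0.0, 179.3]
wrist_force: [0.4, 0.0, -0.1]
opening: 0.45
grip_force: 0.0
```

```bash
python3 - <<'E'
from h import *
p=snap("wrist","pics/w2.png");t=manip.read_camera("top")
s=manip.observe();print({k:s[k] for k in("t","position","eef_rot","wrist_force","opening")})
for X in ([.5,.0355,.1385],): print(proj(p,X),proj(t,X))
for r in manip.regions_of(p,"knob_center")[:2]: print(r["score"],r["extent"])
a=np.vstack([p["frame"][150:350,150:400],]); cv2.imwrite("pics/w2c.png",cv2.resize(a,(750,600)))
E
```

```text
{'t': 4.05, 'position': array([0.50097188, 0.03770182, 0.14580338]), 'eef_rot': array([1.79986087e+02, 6.98127975e-02, 1.79352773e+02]), 'wrist_force': array([ 0.05724906, -0.54733968, -0.59153465]), 'opening': 0.44744423982234155}
[274.4030821  265.13041164] [262.52748621 240.57353577]
0.69 [122.5, 247.8, 191.9, 41.8]
```

View pics/w2c.png

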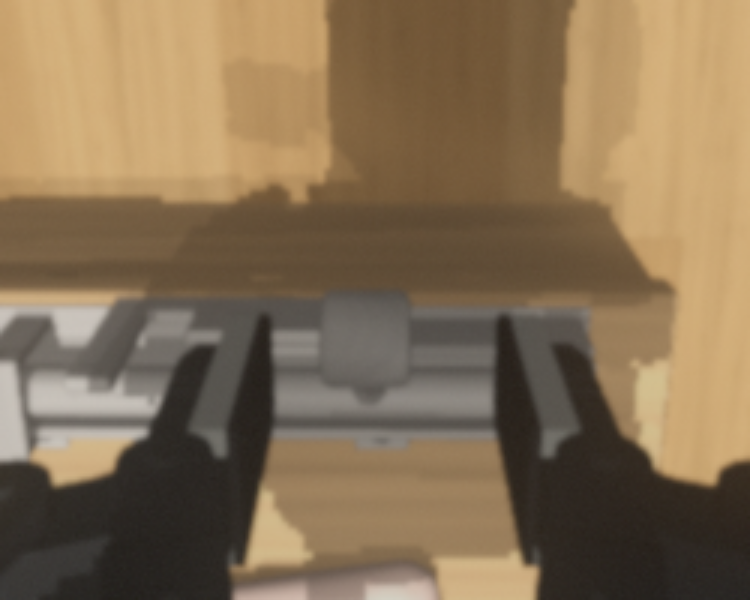

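Request:
carry_out(
  motion=[0.025, -0.025, 0, 0, 0, 0, 0.45, 0.025, -0.025, 0.1, 0, 0, 0, 0.45, 0, 0, 0.2, 0, 0, 0, 0.45, 0, 0, 0.144, 0, 0, 0, 0.45, 0, 0, 0, 0, 0, 0, 0.3, 0, 0, 0, 0, 0, 0, 0.15, 0, 0, 0, 0, 0, 0, 0.1, 0, 0, 0, 0, 0, 0, 0.1, 0, 0, 0, 0, 0, 0, 0.1],
  newtons=25,
)

```text
t: 5.0
position: [0.4973, 0.035, 0.1226]
eef_rot: [-180.0, -0.1, 179.4]
wrist_force: [0.4, -1.0, -5.3]
opening: 0.176
grip_force: 28.6
```

```bash
python3 - <<'E'
from h import *
p=snap("wrist","pics/w3.png");t=snap("top","pics/t3.png");c=snap("scene","pics/s3.png")
s=manip.observe();print({k:s[k] for k in("t","position","eef_rot","wrist_force","ft_torque","opening","grip_force")})
A=p["frame"][200:350,180:380];B=t["frame"][190:260,215:315];C=c["frame"][170:290,210:370]
cv2.imwrite("pics/m3.png",np.hstack([cv2.resize(A,(400,300)),cv2.resize(C,(400,300))]))
E
```

```text
{'t': 5.15, 'position': array([0.49735041, 0.0349987 , 0.12266643]), 'eef_rot': array([-1.79973295e+02, -4.43622287e-02,  1.79351539e+02]), 'wrist_force': array([ 1.30674776, -1.1153524 , -5.8866286 ]), 'ft_torque': array([-0.1570814 ,  0.00034561, -0.05428763]), 'opening': 0.1811220688877259, 'grip_force': 28.5113525390625}
```

View pics/m3.png

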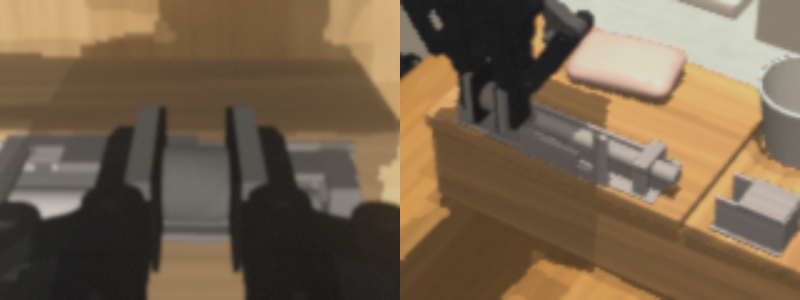

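Request:
carry_out(
  motion=[0, 0, 0.03, 0, 0, 0, 0.1, 0, -0.04, 0, 0, 0, 0, 0.1, 0, -0.04, 0, 0, 0, 0, 0.1, 0, 0, 0, 0, 0, 0, 0.1],
)

```text
t: 5.55
position: [0.4971, 0.0331, 0.1223]
eef_rot: [179.8, -0.1, 179.4]
wrist_force: [-4.7, 2.8, 5.0]
opening: 0.179
grip_force: 29.7
```

```bash
cat > o.py <<'E'
from h import *
s=manip.observe();print({k:np.round(s[k],4).tolist() for k in("t","position","eef_rot","wrist_force","ft_torque","opening","grip_force")})
E
python3 o.py
```

```text
{'t': 5.55, 'position': [0.4971, 0.0331, 0.1223], 'eef_rot': [179.8321, -0.1136, 179.4179], 'wrist_force': [-4.6645, 2.7797, 5.0312], 'ft_torque': [0.505, 0.904, 0.0166], 'opening': 0.1793, 'grip_force': 29.7152}
```

Request:
carry_out(
  motion=[0.01, -0.03, -0.01, 0, 0, 0, 0.1, 0, -0.06, 0, 0, 0, 0, 0.1, 0, -0.08, 0, 0, 0, 0, 0.1, 0, -0.08, 0, 0, 0, 0, 0.1, 0, -0.08, 0, 0, 0, 0, 0.1, 0, -0.06, 0, 0, 0, 0, 0.1, 0, -0.04, 0, 0, 0, 0, 0.1, 0, -0.02, 0, 0, 0, 0, 0.1, 0, 0, 0, 0, 0, 0, 0.1],
)

```text
t: 6.45
position: [0.4968, 0.008, 0.1223]
eef_rot: [-180.0, -0.0, 179.3]
wrist_force: [-4.8, 2.3, 4.7]
opening: 0.18
grip_force: 29.8
```

```bash
python3 o.py
```

```text
{'t': 6.45, 'position': [0.4968, 0.008, 0.1223], 'eef_rot': [-179.9926, -0.0374, 179.308], 'wrist_force': [-4.7837, 2.2625, 4.7216], 'ft_torque': [0.56, 0.9384, 0.0593], 'opening': 0.1801, 'grip_force': 29.8309}
```

Request:
carry_out(
  motion=[0.01, -0.03, -0.01, 0, 0, 0, 0.1, 0.005, -0.04, -0.005, 0, 0, 0, 0.1, 0, -0.04, 0, 0, 0, 0, 0.1, 0, -0.04, 0, 0, 0, 0, 0.1, 0, -0.04, 0, 0, 0, 0, 0.1, 0, -0.03, 0, 0, 0, 0, 0.1, 0, -0.02, 0, 0, 0, 0, 0.1, 0, 0, 0, 0, 0, 0, 0.1],
)

```text
t: 7.25
position: [0.4966, -0.0036, 0.1226]
eef_rot: [-180.0, 0.1, 179.3]
wrist_force: [4.8, 2.5, -9.6]
opening: 0.181
grip_force: 28.1
```

```bash
python3 o.py
```

```text
{'t': 7.25, 'position': [0.4966, -0.0036, 0.1226], 'eef_rot': [-179.9638, 0.0746, 179.3477], 'wrist_force': [4.8373, 2.5325, -9.5638], 'ft_torque': [0.547, -0.7048, 0.0348], 'opening': 0.1807, 'grip_force': 28.0643}
```

Request:
carry_out(
  motion=[-0.006, -0.02, 0.008, 0, 0, 0, 0.1, 0, -0.03, 0, 0, 0, 0, 0.1, 0, -0.03, 0, 0, 0, 0, 0.1, 0, -0.02, 0, 0, 0, 0, 0.1, 0, -0.02, 0, 0, 0, 0, 0.1, 0, -0.02, 0, 0, 0, 0, 0.1, 0, 0, 0, 0, 0, 0, 0.1],
)

```text
t: 7.95
position: [0.4965, -0.0087, 0.1226]
eef_rot: [179.9, 0.0, 179.4]
wrist_force: [2.1, 5.6, -5.8]
opening: 0.18
grip_force: 28.5
```

```bash
python3 o.py
```

```text
{'t': 7.95, 'position': [0.4965, -0.0087, 0.1226], 'eef_rot': [179.8863, 0.009, 179.4124], 'wrist_force': [2.0943, 5.5748, -5.8084], 'ft_torque': [1.1972, -0.3962, 0.0362], 'opening': 0.1804, 'grip_force': 28.4724}
```

Request:
carry_out(
  motion=[0, -0.03, 0, 0, 0, 0, 0.1, 0, -0.03, 0, 0, 0, 0, 0.1, 0, -0.03, 0, 0, 0, 0, 0.1, 0, -0.03, 0, 0, 0, 0, 0.1, 0, -0.02, 0, 0, 0, 0, 0.1, 0, 0, 0, 0, 0, 0, 0.1],
)

```text
t: 8.55
position: [0.4964, -0.0132, 0.1226]
eef_rot: [179.7, -0.0, 179.5]
wrist_force: [2.8, 8.4, -5.9]
opening: 0.179
grip_force: 28.5
```

```bash
python3 o.py
```

```text
{'t': 8.55, 'position': [0.4964, -0.0132, 0.1226], 'eef_rot': [179.7222, -0.0081, 179.4978], 'wrist_force': [2.8417, 8.375, -5.9464], 'ft_torque': [1.9685, -0.3977, 0.0043], 'opening': 0.179, 'grip_force': 28.5024}
```

Request:
carry_out(
  motion=[0, -0.03, 0, 0, 0, 0, 0.1, 0, -0.03, 0, 0, 0, 0, 0.1, 0, -0.02, 0, 0, 0, 0, 0.1, 0, 0, 0, 0, 0, 0, 0.1],
)

```text
t: 8.95
position: [0.4964, -0.0156, 0.1226]
eef_rot: [179.6, -0.0, 179.6]
wrist_force: [1.7, 11.7, -5.7]
opening: 0.181
grip_force: 28.5
```

Request:
carry_out(
  motion=[0, -0.02, 0, 0, 0, 0, 0.1, 0, -0.02, 0, 0, 0, 0, 0.1, 0, 0, 0, 0, 0, 0, 0.1],
)

```text
t: 9.25
position: [0.4964, -0.0158, 0.1226]
eef_rot: [179.5, -0.0, 179.6]
wrist_force: [1.6, 14.5, -5.0]
opening: 0.177
grip_force: 28.5
```

```bash
python3 o.py
```

```text
{'t': 9.25, 'position': [0.4964, -0.0158, 0.1226], 'eef_rot': [179.5045, -0.0399, 179.6201], 'wrist_force': [1.634, 14.4838, -4.999], 'ft_torque': [2.9704, -0.3464, 0.0399], 'opening': 0.1765, 'grip_force': 28.5253}
```

Request:
carry_out(
  motion=[0, 0.04, 0, 0, 0, 0, 0.1, 0, 0.04, 0, 0, 0, 0, 0.1, 0, 0.02, 0, 0, 0, 0, 0.1, 0, 0, 0, 0, 0, 0, 0.1],
)

```text
t: 9.65
position: [0.4964, -0.0154, 0.1225]
eef_rot: [179.8, -0.0, 179.5]
wrist_force: [4.0, 7.2, -5.7]
opening: 0.183
grip_force: 28.5
```

Request:
carry_out(
  motion=[0, 0.02, 0, 0, 0, 0, 0.1, 0, 0, 0, 0, 0, 0, 0.1],
)

```text
t: 9.85
position: [0.4964, -0.0149, 0.1226]
eef_rot: [179.9, 0.0, 179.5]
wrist_force: [2.1, 6.2, -5.7]
opening: 0.18
grip_force: 28.5
```

Request:
carry_out(
  motion=[-0.004, 0.02, 0.006, 0, 0, 0, 0.1, 0.064, 0, 0.055, 0, 0, 0, 0.1, 0.06, 0, 0.058, 0, 0, 0, 0.1, 0, 0, 0, 0, 0, 0, 0.1],
)

```text
t: 10.25
position: [0.4931, -0.0144, 0.1191]
eef_rot: [179.8, 0.3, 179.4]
wrist_force: [1.0, 5.1, 3.7]
opening: 0.18
grip_force: 30.0
```

```bash
python3 o.py
```

```text
{'t': 10.25, 'position': [0.4931, -0.0144, 0.1191], 'eef_rot': [179.8176, 0.3147, 179.4074], 'wrist_force': [0.9718, 5.0724, 3.6944], 'ft_torque': [1.1986, -0.3785, 0.0722], 'opening': 0.1795, 'grip_force': 29.9534}
```

Request:
carry_out(
  motion=[0.055, 0, 0.06, 0, 0, 0, 0.1, 0.05, 0, 0.06, 0, 0, 0, 0.1, 0, 0, 0, 0, 0, 0, 0.1],
)

```text
t: 10.55
position: [0.4884, -0.0144, 0.1133]
eef_rot: [179.8, 0.4, 179.4]
wrist_force: [1.4, 5.9, 4.5]
opening: 0.183
grip_force: 30.6
```

```bash
python3 o.py
```

```text
{'t': 10.55, 'position': [0.4884, -0.0144, 0.1133], 'eef_rot': [179.8147, 0.373, 179.3982], 'wrist_force': [1.3925, 5.9207, 4.4535], 'ft_torque': [1.2747, -0.4557, 0.0138], 'opening': 0.183, 'grip_force': 30.5818}
```

Request:
carry_out(
  motion=[0.04, 0, 0.064, 0, 0, 0, 0.1, 0.036, 0, 0.065, 0, 0, 0, 0.1, 0.032, 0, 0.067, 0, 0, 0, 0.1, 0, 0, 0, 0, 0, 0, 0.1],
)

```text
t: 10.95
position: [0.4823, -0.0144, 0.1031]
eef_rot: [179.8, 0.3, 179.4]
wrist_force: [-0.1, 6.7, 5.0]
opening: 0.175
grip_force: 31.6
```

```bash
python3 o.py
```

```text
{'t': 10.95, 'position': [0.4823, -0.0144, 0.1031], 'eef_rot': [179.8213, 0.2805, 179.4079], 'wrist_force': [-0.1029, 6.7378, 5.0081], 'ft_torque': [1.2506, -0.346, 0.0127], 'opening': 0.1748, 'grip_force': 31.6041}
```

Request:
carry_out(
  motion=[0.032, 0, 0.064, 0, 0, 0, 0.1, 0.022, 0, 0.065, 0, 0, 0, 0.1, 0.014, 0, 0.065, 0, 0, 0, 0.1, 0.006, 0, 0.065, 0, 0, 0, 0.1, 0, 0, 0, 0, 0, 0, 0.1],
)

```text
t: 11.45
position: [0.4777, -0.0143, 0.0897]
eef_rot: [179.8, 0.1, 179.4]
wrist_force: [-0.5, 6.7, 4.7]
opening: 0.18
grip_force: 33.0
```

```bash
python3 o.py
```

```text
{'t': 11.45, 'position': [0.4777, -0.0143, 0.0897], 'eef_rot': [179.8275, 0.146, 179.4181], 'wrist_force': [-0.5322, 6.7353, 4.6633], 'ft_torque': [1.2397, -0.1364, 0.0854], 'opening': 0.1804, 'grip_force': 33.0256}
```

Request:
carry_out(
  motion=[0.008, 0, 0.06, 0, 0, 0, 0.1, 0.004, 0, 0.06, 0, 0, 0, 0.1, 0, 0, 0.03, 0, 0, 0, 0.1, 0, 0, 0, 0, 0, 0, 0.1],
)

```text
t: 11.85
position: [0.4766, -0.0143, 0.082]
eef_rot: [179.8, 0.1, 179.4]
wrist_force: [-0.3, 5.6, 4.8]
opening: 0.181
grip_force: 34.0
```

Request:
carry_out(
  motion=[0, 0, 0.03, 0, 0, 0, 0.1, 0, 0, 0, 0, 0, 0, 0.1],
)

```text
t: 12.05
position: [0.4765, -0.0143, 0.0806]
eef_rot: [179.8, 0.1, 179.4]
wrist_force: [-1.9, 6.1, 5.6]
opening: 0.178
grip_force: 34.2
```

```bash
python3 o.py
```

```text
{'t': 12.05, 'position': [0.4765, -0.0143, 0.0806], 'eef_rot': [179.8243, 0.0602, 179.4246], 'wrist_force': [-1.8977, 6.0924, 5.5609], 'ft_torque': [1.2382, 0.0668, 0.0851], 'opening': 0.1776, 'grip_force': 34.2471}
```

Request:
carry_out(
  motion=[0, 0, 0.02, 0, 0, 0, 0.1, 0, 0, 0, 0, 0, 0, 0.1],
)

```text
t: 12.25
position: [0.4764, -0.0142, 0.0796]
eef_rot: [179.8, 0.1, 179.4]
wrist_force: [-2.7, 5.8, 5.6]
opening: 0.179
grip_force: 34.4
```

Request:
carry_out(
  motion=[0, 0, 0.02, 0, 0, 0, 0.1, 0, 0, 0, 0, 0, 0, 0.1],
)

```text
t: 12.45
position: [0.4764, -0.0142, 0.0786]
eef_rot: [179.8, 0.0, 179.4]
wrist_force: [-1.8, 6.0, 5.3]
opening: 0.183
grip_force: 34.6
```

Request:
carry_out(
  motion=[0, 0, 0.02, 0, 0, 0, 0.1, 0, 0, 0.02, 0, 0, 0, 0.1, 0, 0, 0, 0, 0, 0, 0.1],
)

```text
t: 12.75
position: [0.4764, -0.0142, 0.0766]
eef_rot: [179.8, 0.0, 179.4]
wrist_force: [-2.5, 6.5, 5.7]
opening: 0.18
grip_force: 34.8
```

Request:
carry_out(
  motion=[0, 0, 0.02, 0, 0, 0, 0.1, 0, 0, 0, 0, 0, 0, 0.1],
)

```text
t: 12.95
position: [0.4763, -0.0142, 0.0755]
eef_rot: [179.8, 0.0, 179.4]
wrist_force: [-1.2, 6.0, 6.3]
opening: 0.183
grip_force: 34.9
```

Request:
carry_out(
  motion=[0, 0, 0.02, 0, 0, 0, 0.1, 0, 0, 0, 0, 0, 0, 0.1],
)

```text
t: 13.15
position: [0.4764, -0.0142, 0.0745]
eef_rot: [179.8, 0.0, 179.4]
wrist_force: [-2.8, 5.5, 6.0]
opening: 0.182
grip_force: 35.0
```

```bash
python3 - <<'E'
from h import *
p=snap("wrist","pics/w4.png");c=snap("scene","pics/s4.png")
exec(open("o.py").read())
A=p["frame"][180:330,170:370];C=c["frame"][170:290,210:370]
cv2.imwrite("pics/m4.png",np.hstack([cv2.resize(A,(400,300),interpolation=2),cv2.resize(C,(400,300),interpolation=2)]))
E
```

```text
{'t': 13.25, 'position': [0.4764, -0.0142, 0.0746], 'eef_rot': [179.8235, 0.0488, 179.4321], 'wrist_force': [-2.0682, 5.5815, 5.5284], 'ft_torque': [1.2672, 0.1431, 0.0033], 'opening': 0.1845, 'grip_force': 35.0056}
```

View pics/m4.png

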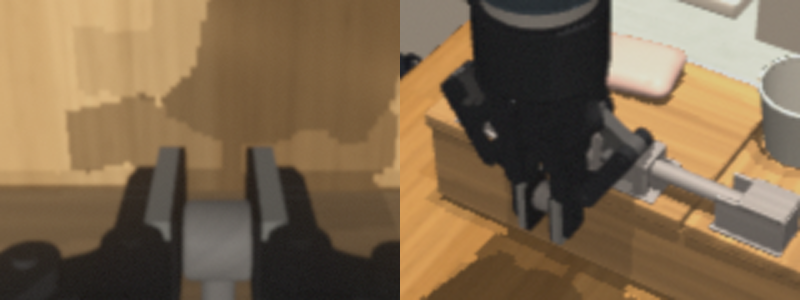

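```bash
python3 - <<'E'
from h import *
p=manip.read_camera("wrist");c=manip.read_camera("scene")
B=Tb([0.58747,-0.03867,-0.01449])
for q in(.059,):
  for a in(0,.1,.2,.3,.4):
    X=B([-.052-.056*np.cos(a),.085-.0620,.096+.056*np.sin(a)]);u=proj(p,X);v=proj(c,X)
    print(a,X.round(4),u.round(1),((u-[170,180])*2).round(),v.round(1),((v-[210,170])*2.5+[400,0]).round())
for r in manip.regions_of(p,"barrel_bolt")[:2]: print(r["score"],r["extent"])
for r in manip.regions_of(c,"barrel_bolt")[:2]: print(r["score"],r["extent"])
print(tri([(p,(279,300)),(c,(266.8,248))]))
E
python3 o.py
```

```text
0 [ 0.4798 -0.0141  0.096 ] [278.6 302. ] [217. 244.] [269.8 249.5] [549. 199.]
0.1 [ 0.4801 -0.0141  0.1016] [278.7 310.1] [217. 260.] [269.8 246.7] [549. 192.]
0.2 [ 0.4809 -0.0141  0.1071] [278.8 319.9] [218. 280.] [270.  243.6] [550. 184.]
0.3 [ 0.4823 -0.0141  0.1125] [278.8 331.4] [218. 303.] [270.4 240.4] [551. 176.]
0.4 [ 0.4842 -0.0142  0.1178] [278.9 344.5] [218. 329.] [271. 237.] [552. 168.]
0.65 [168.3, 275.9, 129.5, 131.2]
0.73 [265.5, 236.0, 73.8, 18.0]
[ 0.47242214 -0.01395027  0.10510696]
{'t': 13.45, 'position': [0.4764, -0.0142, 0.0746], 'eef_rot': [179.823, 0.0455, 179.4309], 'wrist_force': [-2.408, 6.1524, 5.7773], 'ft_torque': [1.2029, 0.1416, 0.0544], 'opening': 0.1802, 'grip_force': 35.0059}
```

Request:
carry_out(
  motion=[0, 0, 0.02, 0, 0, 0, 0.1, 0, 0, 0.02, 0, 0, 0, 0.1, 0, 0, 0, 0, 0, 0, 0.1],
)

```text
t: 13.75
position: [0.4764, -0.0142, 0.0726]
eef_rot: [179.8, 0.1, 179.4]
wrist_force: [-1.2, 6.2, 5.7]
opening: 0.179
grip_force: 35.2
```

```bash
python3 - <<'E'
from h import *
p=snap("wrist","pics/w5.png")
exec(open("o.py").read())
a=cv2.imread("pics/w4.png");b=p["frame"]
B=Tb([0.58747,-0.03867,-0.01449])
for z in (.094,.096,.099):print(z,proj(p,B([-.108,.023,z])))
W=lambda f:cv2.resize(f[250:350,240:320],(400,500),interpolation=2)
cv2.imwrite("pics/m5.png",np.hstack([W(a),W(b)]))
E
```

```text
{'t': 13.8, 'position': [0.4765, -0.0142, 0.0726], 'eef_rot': [179.8223, 0.0565, 179.4295], 'wrist_force': [-2.1009, 6.7112, 5.2527], 'ft_torque': [1.232, 0.1003, 0.0763], 'opening': 0.1846, 'grip_force': 35.2369}
0.094 [278.63138246 301.78295573]
0.096 [278.65403785 304.43342909]
0.099 [278.68920878 308.54810687]
```

View pics/m5.png

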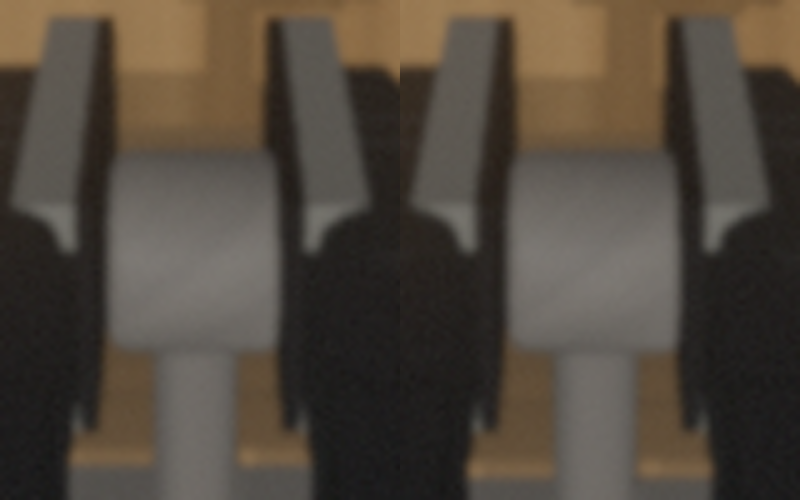

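Request:
carry_out(
  motion=[0, 0, 0.02, 0, 0, 0, 0.1, 0, 0, 0.02, 0, 0, 0, 0.1, 0, 0, 0, 0, 0, 0, 0.1],
)

```text
t: 14.1
position: [0.4766, -0.0142, 0.0714]
eef_rot: [179.8, 0.0, 179.4]
wrist_force: [-4.3, 5.7, 14.4]
opening: 0.183
grip_force: 36.5
```

Request:
carry_out(
  motion=[0, 0, 0.02, 0, 0, 0, 0.1, 0, 0, 0.02, 0, 0, 0, 0.1, 0, 0, 0, 0, 0, 0, 0.1],
)

```text
t: 14.4
position: [0.4768, -0.0141, 0.0703]
eef_rot: [179.7, 0.0, 179.4]
wrist_force: [-7.6, 6.4, 20.8]
opening: 0.179
grip_force: 37.8
```

Request:
carry_out(
  motion=[0, 0.02, -0.02, 0, 0, 0, 0.1, 0, 0.02, -0.01, 0, 0, 0, 0.1, 0, 0.02, 0, 0, 0, 0, 0.1, 0, 0.02, 0, 0, 0, 0, 0.1, 0, 0, 0, 0, 0, 0, 0.1],
)

```text
t: 14.9
position: [0.4767, -0.0121, 0.0709]
eef_rot: [179.9, 0.1, 179.4]
wrist_force: [-3.6, 3.6, 11.7]
opening: 0.18
grip_force: 36.7
```

Request:
carry_out(
  motion=[0, 0.02, -0.01, 0, 0, 0, 0.1, 0, 0.01, 0, 0, 0, 0, 0.1, 0, 0, 0, 0, 0, 0, 0.1],
)

```text
t: 15.2
position: [0.4768, -0.012, 0.0711]
eef_rot: [-180.0, 0.1, 179.3]
wrist_force: [-3.0, 1.6, 9.3]
opening: 0.178
grip_force: 36.4
```

Request:
carry_out(
  motion=[0, 0.02, 0, 0, 0, 0, 0.1, 0, 0, 0, 0, 0, 0, 0.25, 0, 0, 0, 0, 0, 0, 0.45, 0, 0, 0, 0, 0, 0, 0.45, 0, 0, 0, 0, 0, 0, 0.45, 0, 0, 0, 0, 0, 0, 0.45],
)

```text
t: 15.8
position: [0.4752, -0.0096, 0.0686]
eef_rot: [-180.0, -0.0, 179.4]
wrist_force: [-0.1, -0.7, 0.1]
opening: 0.453
grip_force: 0.0
```

```bash
python3 - <<'E'
from h import *
p=snap("wrist","pics/w6.png")
exec(open("o.py").read())
B=Tb([0.58747,-0.03867,-0.01449])
for z in (.091,.096,):print(z,proj(p,B([-.108,.025,z])))
for r in manip.regions_of(p,"barrel_bolt")[:1]: print(r["score"],r["extent"])
E
```

```text
{'t': 15.85, 'position': [0.4752, -0.0096, 0.0686], 'eef_rot': [-179.9858, -0.0341, 179.3718], 'wrist_force': [0.5482, 0.0732, -0.748], 'ft_torque': [0.0441, 0.0409, 0.0152], 'opening': 0.4508, 'grip_force': 0.0}
0.091 [272.90226824 305.55577207]
0.096 [272.72112869 312.46603817]
0.58 [135.4, 283.1, 157.1, 134.6]
```

Released; now retreat straight up in smooth rows and look.

Request:
carry_out(
  motion=[0, 0, -0.1, 0, 0, 0, 0.45, 0, 0, -0.25, 0, 0, 0, 0.45, 0, 0, -0.4, 0, 0, 0, 0.45, 0.1, 0, -0.4, 0, 0, 0, 0.45, 0.3, 0, -0.4, 0, 0, 0, 0.45, 0.3, 0, -0.4, 0, 0, 0, 0.45, 0.3, 0, -0.4, 0, 0, 0, 0.45, 0.3, 0, -0.2, 0, 0, 0, 0.45, 0, 0, 0, 0, 0, 0, 0.45, 0, 0, 0, 0, 0, 0, 0.45],
)

```text
t: 16.9
position: [0.411, -0.0087, 0.1969]
eef_rot: [179.9, 0.1, 179.4]
wrist_force: [0.3, 0.0, 0.9]
opening: 0.449
grip_force: 0.0
```

```bash
python3 - <<'E'
from h import *
p=snap("wrist","pics/w7.png");c=snap("scene","pics/s7.png");t=snap("top","pics/t7.png")
exec(open("o.py").read())
A=p["frame"];C=c["frame"][170:320,215:425]
B=Tb([0.58747,-0.03867,-0.01449])
for a in(0,.2,.4):
    X=B([-.052-.056*np.cos(a),.025,.096+.056*np.sin(a)]);print(a,proj(p,X)*400/560,((proj(c,X)-[215,170])*1.9+[400,0]))
cv2.imwrite("pics/m7.png",np.hstack([cv2.resize(A,(400,300)),cv2.resize(C,(400,300),interpolation=2)]))
E
```

```text
{'t': 17.05, 'position': [0.4106, -0.009, 0.1959], 'eef_rot': [-179.9576, -0.0312, 179.3466], 'wrist_force': [-0.5184, -1.1335, -0.6982], 'ft_torque': [0.0104, 0.014, 0.0019], 'opening': 0.4537, 'grip_force': 0.0}
0 [196.35966934 201.57423016] [501.91560707 150.1100492 ]
0.2 [196.28304958 207.29429379] [502.26213767 138.97186398]
0.4 [196.20099685 214.82970367] [504.18154902 126.43549674]
```

View pics/m7.png

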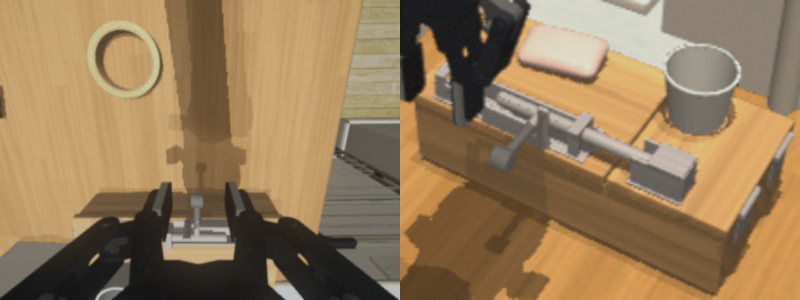

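```bash
python3 -c "
from rig import manip
print(manip.sign_off())"
```

```text
the job is handed in; nothing more can be done
None
```

The box is bolted: the bolt went gently to its stop (14.5 N peak sliding push), the handle is fully down in the notch and released, the cup and soap look unmoved in the final picture, and the job was handed in at about 17 s (no verdict was returned).

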